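Hook the ledge bracket into the slotted upright and lock it

TASK

Take the small grey ledge bracket that stands on the worktop and hang it on the slotted upright: put both of its hooks into the top two slots, then press it straight down until it is fully home and the spring latch has snapped out over the rear edge of its ledge. Feel for the slots rather than trusting your eye, do not force anything (a push of about 10 to 15 N locks it; 35 N bends the strip), and leave the bracket hanging level on its own. Leave the vial, the pot, the eraser and the tube where they are.

Things in the scene. Friction and masses are not known exactly. Their poses are not given: they have to be found in the camera images.
- bracket: Loose grey bracket, 0.18-0.29 kg, standing on its ledge. Origin: middle of the back face's lower edge, at underside level; x out of its back (hook direction), y along the ledge, z up. Ledge x -80 to 0, y +-30, z 0 to 4 mm, rear edge rounded, front lip 10 high. Back plate 4 thick (x -4 to 0), 46 wide, z 14 to 100, 36 wide opening below it. Gusset 12 thick (y +-6) along the middle, topped by a tab.
- tab (a point): Point in the bracket's top tab where to grasp it from above, across its 12 mm thickness (along bracket y); bracket frame (-36, 0, 100) mm. The tab spans bracket x -58 to -14 mm and its top is 18 mm above this point; free on both sides down to the ledge, 96 mm below this point. Axes as the bracket's. Touches on the hooks, below the grasp, can pitch the bracket in the fingers.
- hook (a point): End of the upper hook, at the underside of its shank; bracket frame (10, 0, 82) mm. The other hook is the same, 52 mm lower. Each hook: 5 mm wide in y, shank 8 mm high (upwards from this point), reaching from the back face to x = 10; its end (x 5.5 to 10) is also turned down to 12 mm below the shank's underside.
- stand: Fixed upright: dark foot (110 wide, x -32 to 24, 10 mm high), two posts (y +-43), two cross bars and, clamped to these, an aluminium strip 50 wide, 4 thick, z 18 to 186 mm, with three slots 7.6 wide, 25 high, one above another, from z = 48, 100 and 152; the top two are used. Origin: on the worktop under the frame's middle, in the strip's front face plane; x into the strip (face looks to -x), z up.
- slot_mark (a point): On the frame's middle, in the front face plane, at the height (152 mm) of the top slot's lower edge; axes as the stand's. The strip was clamped by eye: its middle, with slots and latch, is anywhere up to 12 mm to either side along y and NO POSE SHOWS IT; find it by feel. It does not shift under allowed forces. If the hooks miss, they stop at the face with the bracket's origin at stand x = -10 mm.
- home_mark (a point): On the frame's middle, front face plane, 70 mm up: height of the bracket's origin when fully home (shanks resting on the lower slot edges). The hooks go in with the bracket square to the strip and its origin 12 to 17 mm (best 14.5) above this, hooks within 1.3 mm of the slots' middle; the back then meets the face at x = 0. Home, the hook ends hold behind the strip with 1.5 mm of play.
- latch (a joint): Spring latch: round steel bar, 8 mm thick, 32 mm long, across the strip's face 78.5 mm up, standing 3 mm proud. 0 = sprung out, up to 0.005 m pushed into the strip; spring 4 N at 0, 8 N at 0.005. The ledge's rear edge pushes it in on the way down, 12 to 5 mm above home, taking up to about 10 N of downward push; it snaps out over that edge, into the opening under the back plate, when home.
- microscope: Fixed obstacle: the stereo microscope right of the work, x 0.38 to 0.80 m, y -0.47 to -0.09 m, up to 0.49 m tall (world frame); keep the arm and gripper clear of it. Origin on the worktop at the middle of its base.
- vial: bystander: small clear vial with a white lid, 34 mm across, 60 mm tall, standing; origin at the centre of its underside; not to be disturbed
- pot: bystander: open cream-white pot, 46 mm across, 41 mm tall; origin at the centre of its underside; not to be disturbed
- eraser: bystander: eraser in a sleeve, 20 x 46 x 12 mm, lying flat; origin at the centre of its underside; not to be disturbed
- tube: bystander: clear lidded tube, about 50 mm across, 102 mm tall, standing; origin at the centre of its underside; not to be disturbed
There are look-alikes about, which are no part of the job. Of the things that look like the bracket, take the one that is farthest to the robot's right at the start.

How it is judged:
On the way:
1. both hooks have passed through the top two slots, the bracket still raised (x of bracket in the frame of stand between -0.005 and 0.003 m and y of bracket in the frame of stand between -0.017 and 0.017 m and z of bracket in the frame of stand between 0.0795 and 0.0885 m), for 0.1 s.
At the end, for the whole second after the job is handed in: The bracket hangs still and untouched on the upright: its origin within 2.5 mm of the home height (70 mm), within 4 mm of the strip's face and within 17 mm of the frame's middle, level to 0.07 rad and square to 0.1 rad, with the latch sprung out (below 1.2 mm) (x of bracket in the frame of stand between -0.004 and 0.003 m and y of bracket in the frame of stand between -0.017 and 0.017 m and z of bracket in the frame of stand between 0.0675 and 0.0725 m and angle between bracket's own z axis and vertical below 0.07 rad and angle between the x axis of bracket and the x axis of stand, either way round below 0.1 rad and value of joint latch below 0.0012 m and linear speed of bracket below 0.02 m/s and contact force between the fingers and bracket below 0.1 N).
It fails at once if the bracket is pressed against the upright with more than 35 N (contact force between bracket and stand above 35 N).
It fails at once if the robot pushes on the upright itself with more than 15 N (contact force between any of the fingers, the arm and stand above 15 N).
It fails at once if the vial, pot, eraser or tube is moved more than 15 mm (distance of any of vial, pot, eraser, tube from where it was at the start of the episode above 0.015 m).
It also fails if it takes over 72 s, if anything falls off the work surface, if the arm or the gripper's body presses on something with over 40 N, if the wrist force passes 120 N, or if a joint passes its speed limit or range.

ROBOT

A 7-joint arm with a two-finger parallel gripper is mounted at the origin on a cart in front of the work surface, level with it; the furniture and walls round the work are solid. World frame = base frame: x ahead of the robot, y to its left, z up, the work surface at z = 0. Lengths are in m, angles in rad, forces in N, time in s.
With the tool pointing down it reaches from about 0.425 to 0.875 m from the base axis. Payload 4.7 kg.
Tool frame: the origin (TCP) lies on the front face of the gripper's body, between the roots of the fingers; the fingertips stand 70 mm ahead of it and the grasp point (between the pads) lies 51 mm ahead of it; z points along the fingers, y is the line along which they close (so a half turn about z gives the same grasp; the last joint's range is limited). The gripper opens to 87 mm and grips with 3 to 60 N. Pads are 19 mm wide; open, the fingers measure 117 mm over their backs; the gripper's body (75 mm by 190 mm) begins 51 mm behind the grasp point.
Start: joints at [1.185, 0.321, -0.07, 1.45, 0.023, 1.371, -0.057], TCP at [0.253, -0.599, 0.292] pointing down, gripper open.
Joint ranges: [-2.86, 2.86], [-0.3, 2.09], [-1.38, 1.24], [0.06, 2.45], [-1.56, 4.7], [0.09, 2.05], [-2.69, 2.69]. Speed limits (rad/s): [2.57, 2.57, 3.14, 3.14, 3.14, 3.14, 3.14].

INTERFACE

Orientations are given as a unit quaternion [w, x, y, z].
In Python, from cell import ctrl, vision, spotter gives the robot as it stands. The module is installed in compiled form; this text tells all that it offers.
- The arm moves only by the tool carry_out, never from a script. Its argument "targets" is a list that holds one entry, the list of rows, each a list of 7 numbers: the shift along the tool's x, y, z scaled (see below), then the turn, a rotation vector about the tool's x, y, z scaled (see below), then the opening, from 0 (shut) to 1 (fully open). A call has 1 to 20 rows; each row is the pose to reach, as a shift and turn from the pose commanded when the call began, along the tool's axes at that moment, turning the shorter way round; what a row does not reach only later rows make up. The controller multiplies each number of a shift by 10 cm and each number of a turn by 180 degrees. A row lasts 1/12 s, in which the tool goes at most 41.7 mm and 7.16 degrees, less where a joint would pass 70% of its speed; a pose out of reach is approached as far as the arm can. A call with a number of a shift or a turn outside -1 to 1 is refused whole. A call with a gripper value outside its range is refused whole. The fingers move at their own pace and stop on an object; "newtons" is the grip in N (left out, the last holds). Time passes only in rows, so rows that repeat a pose let the fingers close. It gives the time, the measured TCP pose, the force, the opening and the grip force at its end, in the units of the state.
- ctrl.read_state(): the state, without advancing time (a new reading comes with each control period).
- vision.grab_frame(name): name is "scene" or "side" or "wrist"; returns a dict with "frame" (480x640x3 uint8, red, green, blue), "fx", "fy", "cx", "cy" (pixels), "world_from_camera" (4x4, takes a point from camera to world coordinates). Camera axes: x right, y down, z forward; pixel columns grow to the right and rows downward; lengths in m; the calibration is good to about 2 mm. A picture is of the moment at which its call begins. There is no depth.
- ctrl.finish_job(): hands the job in; it is judged then, once.
Trained networks look in the newest picture that a camera, given by its name, has taken for a name from the list of things; names that differ only in an ending like _2 or _b are one class to them, and where a whole thing is asked for, a point or a joint stands for the part that bears it (a point fixed in the world has none). Each returns a list of dicts, best first, with "confidence" (0 to 1); they miss things now and then, are a little off and sometimes report something else, mostly with a low value. They report only what shows in the picture. A call takes as long as a camera call. They do not tell look-alikes from the thing itself.
- spotter.search_frame(label, camera): "box" ([left, top, width, height] in pixels, round what is visible of it).
- spotter.place_of(label, camera): "centre" ([column, row] in pixels: a listed point, or the origin of a listed thing).
The state is a dict: "time_s": time; "joint_pos": joint angles; "joint_velocities": joint speeds; "joint_torque": joint torques, N m; "eef_pos": TCP position; "orientation": TCP orientation; "contact_force": force on the tool from outside, world axes, zero at the start; "moment": the same for the moment, N m; "width": finger opening in m; "grip_force": force on a finger pad.
Only numpy, scipy, OpenCV 4.12 (cv2) and the standard library are available. Lean on these libraries where they do the work, as an engineer would, in place of code of your own. Each camera call takes 0.05 s, during which the arm holds its last target. There are 200 camera calls.

## Working session

There is one attempt and no reset: what is moved stays moved. The work goes in short steps, Python scripts to look and compute and a tool call to move; the robot and the scene stay as the last step left them, time stands still between calls to the robot, and variables do not carry over. Pictures are saved under pics/ and viewed, at most 10 in all, crops included, and the job is handed in when it is done.

Besides the shell and the picture viewer there is one more tool, called after ">>>" by a JSON object that holds its "op" and its "data". carry_out: Moves the arm, as the interface text tells. Shifts and turns lie within -1 to 1; 1 stands for 10 cm of shift or 180 degrees of turn. Its arguments: {"type":"object","properties":{"targets":{"type":"array"},"newtons":{"type":"number"}},"required":["targets"]}

```bash
mkdir -p pics
cat > h.py <<'E'
import numpy as np, cv2
from cell import ctrl, vision, spotter
from scipy.spatial.transform import Rotation as R
def ray(f,p):
    T=np.array(f["world_from_camera"]); d=T[:3,:3]@[(p[0]-f["cx"])/f["fx"],(p[1]-f["cy"])/f["fy"],1]
    return T[:3,3],d/np.linalg.norm(d)
def onz(f,p,z):
    o,d=ray(f,p); return o+d*(z-o[2])/d[2]
def proj(f,X):
    T=np.linalg.inv(np.array(f["world_from_camera"])); c=T[:3,:3]@X+T[:3,3]
    return c[0]/c[2]*f["fx"]+f["cx"],c[1]/c[2]*f["fy"]+f["cy"]
def tri(rs):
    A=sum(np.eye(3)-np.outer(d,d) for o,d in rs); b=sum((np.eye(3)-np.outer(d,d))@o for o,d in rs)
    return np.linalg.solve(A,b)
def save(f,n): cv2.imwrite(f"pics/{n}.png",cv2.cvtColor(f["frame"],cv2.COLOR_RGB2BGR))
def rot(q): return R.from_quat([q[1],q[2],q[3],q[0]])
E
python3 - <<'E'
from h import *
s=ctrl.read_state(); print(s)
ims=[]
for c in("scene","side"):
    f=vision.grab_frame(c); ims.append(f["frame"]); save(f,c+"0")
    print(c,np.round(np.array(f["world_from_camera"])[:3,3],3))
    for l,z in(("bracket",0),("tab",.1),("hook",.082),("stand",0),("slot_mark",.152),("home_mark",.07),("vial",0),("pot",0),("eraser",0),("tube",0)):
        for r in spotter.place_of(l,c)[:4]: print(l,np.round(r["centre"],1),round(r["confidence"],2),np.round(onz(f,r["centre"],z)[:2],3))
E
```

```text
{'time_s': 0.0, 'joint_pos': array([ 1.18509291,  0.32181676, -0.07007038,  1.45171569,  0.02258183,
        1.37082051, -0.05690574]), 'joint_velocities': array([ 6.38392810e-06, -4.89202441e-04, -1.83790128e-04,  1.52703111e-03,
        1.04961129e-03,  5.42361348e-04,  1.20204731e-04]), 'joint_torque': array([-4.13809948e-04, -4.91282952e+01, -4.04176796e-01, -3.12528491e+01,
       -6.38306653e-02,  4.34051862e-02,  1.54695485e-04]), 'eef_pos': array([ 0.25278723, -0.59834771,  0.29114491]), 'orientation': array([-9.57413582e-04,  9.80084781e-01,  1.98577059e-01, -2.39306327e-04]), 'contact_force': array([ 0.65533118, -0.39789616,  0.14787184]), 'moment': array([-0.02465463,  0.03435096, -0.047784  ]), 'grip_force': 0.0, 'width': 0.08689893685364007}
scene [-0.109 -0.645  0.54 ]
bracket [242.1 262.1] 0.9 [0.454 0.231]
bracket [299.6 280.7] 0.78 [0.503 0.074]
tab [236.1 222.7] 0.89 [0.45  0.244]
tab [283.7 245.1] 0.67 [0.461 0.078]
hook [242.9 232.7] 0.83 [0.452 0.22 ]
hook [301.8 248.4] 0.6 [0.504 0.07 ]
stand [302.9 258.1] 0.74 [0.581 0.155]
stand [356.1 309.3] 0.41 [ 0.516 -0.0
[... 174 characters left out ...]
vial [219.5 241.5] 0.44 [0.473 0.366]
pot [218.  239.7] 0.67 [0.476 0.378]
eraser [328.  328.6] 0.75 [ 0.426 -0.101]
tube [257.7 228.6] 0.71 [0.601 0.373]
side [ 0.331 -0.879  0.609]
bracket [296.8 229. ] 0.83 [0.452 0.228]
bracket [323.1 258.1] 0.71 [0.497 0.075]
tab [308.5 222. ] 0.95 [0.462 0.076]
tab [302.2 190.4] 0.9 [0.47  0.253]
hook [329.4 227.7] 0.93 [0.511 0.075]
hook [297.  200.3] 0.82 [0.454 0.232]
stand [347.9 239. ] 0.77 [0.575 0.157]
slot_mark [348.9 182.1] 0.69 [0.575 0.172]
home_mark [348.3 216.9] 0.61 [0.571 0.146]
home_mark [339.6 203.1] 0.41 [0.565 0.226]
vial [342.9 299.9] 0.78 [ 0.512 -0.093]
pot [306.7 203.2] 0.46 [0.499 0.382]
eraser [306.5 302. ] 0.63 [ 0.436 -0.089]
```

```bash
ls pics
```

```text
scene0.png
side0.png
```

Run:
```python
import cv2
a=cv2.imread('pics/scene0.png')[150:370,150:450]; b=cv2.imread('pics/side0.png')[140:340,230:470]
cv2.imwrite('pics/c1.png',cv2.resize(a,(800,587),interpolation=3)); cv2.imwrite('pics/c2.png',cv2.resize(b,(720,600),interpolation=3))
```

```text
(no output)
```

View pics/c1.png

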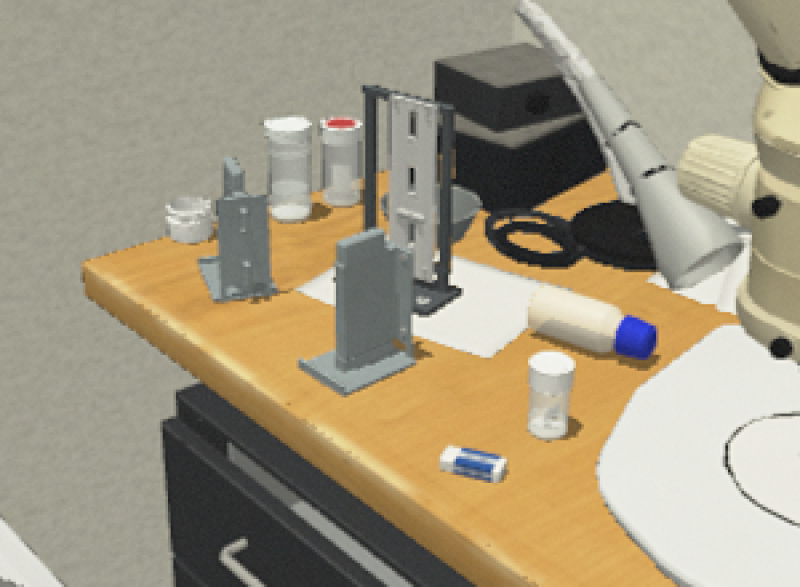

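View pics/c2.png

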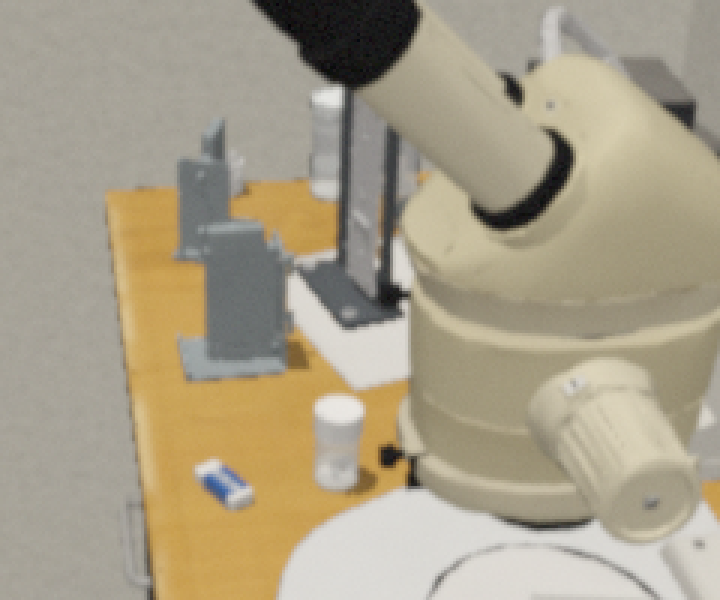

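The bracket on the right (wanted) is near x 0.50, y 0.075 (scene pixel about 300,281), with its back facing +x. The stand is just behind it at about (0.577, 0.155). I'll rise, pass above the microscope, and stop over the bracket.

>>> {"op": "carry_out", "data": {"targets": [[[0, 0, -0.4, 0, 0, 0.035, 1], [0, 0, -0.8, 0, 0, 0.07, 1], [0, 0, -1, 0, 0, 0.1, 1], [0, 0, -1, 0, 0, 0.127, 1], [0, 0, -1, 0, 0, 0.127, 1]]], "newtons": 40}}

```text
time_s: 1.52
eef_pos: [0.2532, -0.5993, 0.3946]
orientation: [0.002, 1.0, -0.001, 0.001]
contact_force: [-0.5, -0.2, -1.0]
width: 0.087
grip_force: 0.0
```

>>> {"op": "carry_out", "data": {"targets": [[[0, 0, -0.4, 0, 0, 0, 1], [0, 0, -0.8, 0, 0, 0, 1], [0, 0, -1, 0, 0, 0, 1]]]}}

```text
time_s: 1.77
eef_pos: [0.2529, -0.5986, 0.4954]
orientation: [0.001, 1.0, 0.002, 0.001]
contact_force: [-0.2, -0.2, 1.6]
width: 0.0873
grip_force: 0.0
```

>>> {"op": "carry_out", "data": {"targets": [[[0, -0.2, -0.35, 0, 0, 0, 1], [0, -0.4, -0.7, 0, 0, 0, 1], [0, -0.7, -1, 0, 0, 0, 1], [0, -1, -1, 0, 0, 0, 1]]]}}

```text
time_s: 2.1
eef_pos: [0.2529, -0.4984, 0.5965]
orientation: [0.003, 1.0, 0.001, 0.002]
contact_force: [0.2, -0.1, 1.5]
width: 0.0874
grip_force: 0.0
```

>>> {"op": "carry_out", "data": {"targets": [[[0.1, -0.4, -0.1, 0, 0, 0, 1], [0.2, -0.8, -0.2, 0, 0, 0, 1], [0.3, -1, -0.2, 0, 0, 0, 1]]]}}

```text
time_s: 2.35
eef_pos: [0.2834, -0.3946, 0.6145]
orientation: [0.001, 1.0, 0.003, 0.001]
contact_force: [1.0, -0.7, 1.9]
width: 0.0869
grip_force: 0.0
```

>>> {"op": "carry_out", "data": {"targets": [[[0.25, -0.3, 0, 0, 0, 0, 1], [0.5, -0.6, 0, 0, 0, 0, 1], [0.8, -1, 0, 0, 0, 0, 1]]]}}

```text
time_s: 2.6
eef_pos: [0.3582, -0.3043, 0.6112]
orientation: [-0.0, 1.0, 0.001, -0.001]
contact_force: [0.7, -0.2, 0.0]
width: 0.0871
grip_force: 0.0
```

>>> {"op": "carry_out", "data": {"targets": [[[0.15, -0.35, 0, 0, 0, 0, 1], [0.3, -0.7, 0, 0, 0, 0, 1], [0.5, -1, 0, 0, 0, 0, 1]]]}}

```text
time_s: 2.85
eef_pos: [0.4077, -0.2027, 0.6119]
orientation: [0.0, 1.0, 0.002, -0.001]
contact_force: [1.2, 0.3, -0.7]
width: 0.087
grip_force: 0.0
```

>>> {"op": "carry_out", "data": {"targets": [[[0, -0.35, 0, 0, 0, 0, 1], [0, -0.7, 0, 0, 0, 0, 1], [0, -1, 0, 0, 0, 0, 1]]]}}

```text
time_s: 3.1
eef_pos: [0.4077, -0.1027, 0.6111]
orientation: [-0.0, 1.0, 0.003, -0.001]
contact_force: [1.0, -0.1, 0.7]
width: 0.0873
grip_force: 0.0
```

>>> {"op": "carry_out", "data": {"targets": [[[0, -0.35, 0, 0, 0, 0, 1], [0, -0.7, 0, 0, 0, 0, 1], [0, -1, 0, 0, 0, 0, 1]]]}}

```text
time_s: 3.35
eef_pos: [0.4071, -0.0027, 0.6114]
orientation: [0.0, 1.0, 0.003, -0.001]
contact_force: [-0.2, 0.1, 0.6]
width: 0.0871
grip_force: 0.0
```

>>> {"op": "carry_out", "data": {"targets": [[[0.1, -0.3, 0.2, 0, 0, 0, 1], [0.1, -0.6, 0.5, 0, 0, 0, 1], [0.1, -0.8, 0.8, 0, 0, 0, 1], [0.1, -0.8, 1, 0, 0, 0, 1], [0.1, -0.8, 1, 0, 0, 0, 1]]]}}

```text
time_s: 3.77
eef_pos: [0.4158, 0.0758, 0.5075]
orientation: [0.001, 1.0, 0.003, -0.004]
contact_force: [0.3, -1.2, -0.1]
width: 0.087
grip_force: 0.0
```

Run:
```python
from h import *
s=ctrl.read_state(); print(s["time_s"],s["eef_pos"],s["orientation"],s["joint_pos"])
F={}
f=vision.grab_frame("wrist"); save(f,"w0"); 
print(np.round(f["world_from_camera"],3),f["fx"])
for c in("wrist",):
    for l,z in(("bracket",0),("tab",.1),("hook",.082),("stand",0),("slot_mark",.152),("home_mark",.07)):
        for r in spotter.place_of(l,c)[:3]: print(l,np.round(r["centre"],1),round(r["confidence"],2),np.round(onz(f,r["centre"],z)[:2],3))
```

```text
3.7667 [0.41578165 0.07576425 0.5074975 ] [ 5.84206737e-04  9.99987559e-01  2.91972174e-03 -4.00188086e-03] [ 0.56315984 -0.19229007 -0.6539184   1.53347308 -0.11828419  1.76821062
 -1.66911764]
[[ 0.005 -0.96  -0.281  0.492]
 [-1.    -0.005 -0.002  0.077]
 [ 0.     0.281 -0.96   0.599]
 [ 0.     0.     0.     1.   ]] 356.27570173957025
bracket [321.8 136.4] 0.84 [0.495 0.078]
bracket [229.8 160.2] 0.57 [0.457 0.229]
tab [318.9 162.6] 0.84 [0.46  0.082]
tab [178.5 156.8] 0.84 [0.467 0.273]
tab [250.5  64.3] 0.38 [0.582 0.169]
hook [217.5 165.9] 0.73 [0.454 0.226]
hook [321.5 129.5] 0.71 [0.504 0.078]
stand [267.7  83.3] 0.8 [0.573 0.162]
stand [319.9 165.5] 0.69 [0.449 0.081]
slot_mark [248.7  61.5] 0.77 [0.575 0.161]
home_mark [257.8  72.3] 0.56 [0.578 0.165]
```

View pics/w0.png

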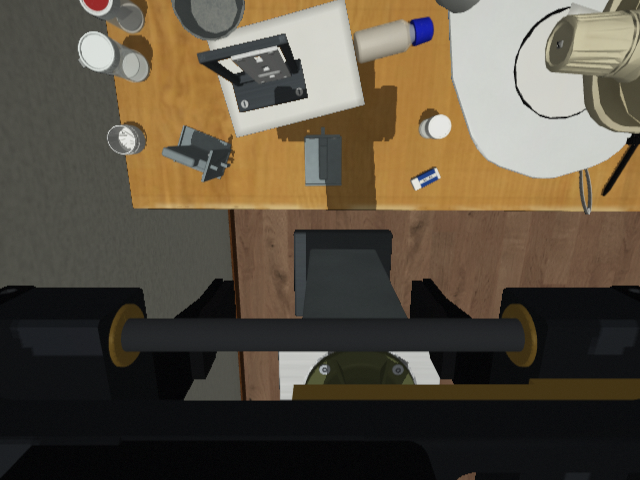

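Run:
```python
import cv2
a=cv2.imread('pics/w0.png')[25:195,190:370]
cv2.imwrite('pics/c3.png',cv2.resize(a,(630,595),interpolation=cv2.INTER_CUBIC))
```

```text
(no output)
```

View pics/c3.png

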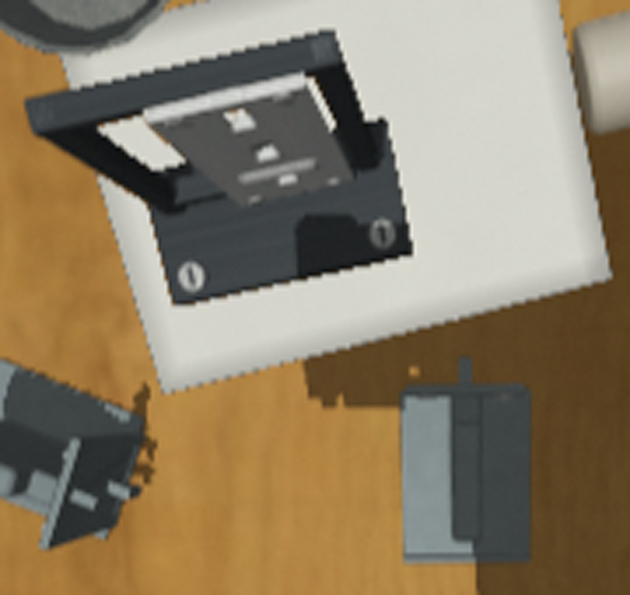

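Run:
```python
from h import *
f=vision.grab_frame("wrist")
g=lambda u,v,z: onz(f,(190+u/3.5-.36,25+v/3.5-.36),z)[:2]
def an(d): return np.degrees(np.arctan2(d[1],d[0]))
a,b=g(175,301,.01),g(412,252,.01); print("foot",a,b,np.linalg.norm(a-b)); y=(a-b)/np.linalg.norm(a-b); x=np.array([y[1],-y[0]]); print("yaw",an(x),"origin",(a+b)/2+.032*x)
a,b=g(403,560,.005),g(530,562,.005); y=(a-b)/np.linalg.norm(a-b); x=np.array([y[1],-y[0]]); print("br",np.linalg.norm(a-b),an(x),(a+b)/2+.08*x)
print("side edge",g(403,560,.004),g(402,395,.004),an(g(402,400,.004)-g(403,555,.004)))
print("tab front top",g(466,540,.118),"hook tip",g(466,360,.09),an(g(466,360,.09)-g(466,540,.118)))
```

```text
foot [0.54111731 0.2057819 ] [0.56153102 0.09897604] 0.10873918544168852
yaw 10.820396510215096 origin [0.58275522 0.15838636]
br 0.060802968918425675 -0.9337631907185464 [0.50433665 0.07346834]
side edge [0.42472968 0.10521994] [0.5005878  0.10460407] -0.4421967674486557
tab front top [0.44528546 0.07498315] hook tip [0.51266984 0.07495432] -0.024513406982009395
```

>>> {"op": "carry_out", "data": {"targets": [[[0.2, 0, 0.35, 0, 0, 0, 1], [0.4, 0, 0.7, 0, 0, 0, 1], [0.5, 0, 1, 0, 0, 0, 1]]]}}

```text
time_s: 4.42
eef_pos: [0.469, 0.0741, 0.411]
orientation: [-0.0, 1.0, -0.0, 0.001]
contact_force: [0.6, -0.1, -0.1]
width: 0.087
grip_force: 0.0
```

>>> {"op": "carry_out", "data": {"targets": [[[0, 0, 0.35, 0, 0, 0, 1], [0, 0, 0.7, 0, 0, 0, 1], [0, 0, 1, 0, 0, 0, 1]]]}}

```text
time_s: 4.67
eef_pos: [0.4673, 0.0744, 0.3103]
orientation: [-0.0, 1.0, 0.0, -0.0]
contact_force: [0.6, 0.5, 0.8]
width: 0.0868
grip_force: 0.0
```

>>> {"op": "carry_out", "data": {"targets": [[[0, 0, 0.2, 0, 0, 0, 1], [0, 0, 0.4, 0, 0, 0, 1], [0, 0, 0.5, 0, 0, 0, 1], [0, 0, 0.5, 0, 0, 0, 1], [0, 0, 0.5, 0, 0, 0, 1]]]}}

```text
time_s: 5.08
eef_pos: [0.4678, 0.0747, 0.2628]
orientation: [-0.0, 1.0, 0.0, 0.0]
contact_force: [-0.3, -0.8, 0.7]
width: 0.0871
grip_force: 0.0
```

Run:
```python
from h import *
s=ctrl.read_state(); print(s["time_s"],s["eef_pos"],s["orientation"],s["contact_force"])
f=vision.grab_frame("wrist"); save(f,"w1")
for l,z in(("tab",.1),("hook",.082),("slot_mark",.152)):
    for r in spotter.place_of(l,"wrist")[:3]: print(l,np.round(r["centre"],1),round(r["confidence"],2),np.round(onz(f,r["centre"],z)[:2],3))
```

```text
5.0833 [0.46782548 0.07468781 0.26281291] [-1.62483301e-04  9.99999922e-01  3.37176754e-04  1.25689106e-04] [-0.31756311 -0.83434225  0.68054708]
tab [ 63.2 246.2] 0.84 [0.468 0.269]
tab [317.8 257.5] 0.7 [0.459 0.079]
hook [137. 258.] 0.87 [0.453 0.225]
hook [321.  191.4] 0.73 [0.506 0.077]
slot_mark [159.5  81.2] 0.9 [0.573 0.161]
```

View pics/w1.png

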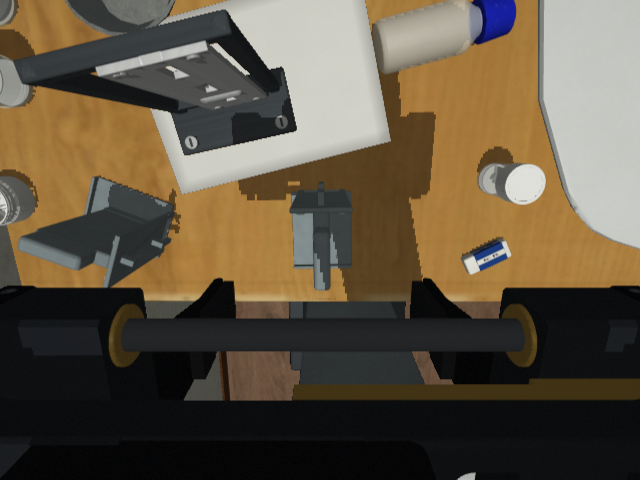

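Run:
```python
from h import *
f=vision.grab_frame("wrist")
g=lambda u,v,z: onz(f,(u,v),z)[:2]
an=lambda d: np.degrees(np.arctan2(d[1],d[0]))
a,b=g(186,154,.01),g(296,130,.01); print("foot",a,b,np.linalg.norm(a-b)); y=(a-b)/np.linalg.norm(a-b); x=np.array([y[1],-y[0]]); print("yaw",an(x),"origin",(a+b)/2+.032*x)
print("tab front",g(322,288,.118),"hook",g(321,183,.09))
a,b=g(290,211,.1),g(352,212,.1); print("plate",a,b)
a,b=g(295,265,.01),g(352,265,.01); print("lip",a,b)
for p in ((18,84),(225,12),(20,63)): print(g(*p,.195))
```

```text
foot [0.53280161 0.20467885] [0.55439694 0.1004565 ] 0.10643616536557428
yaw 11.706281977624787 origin [0.5749337 0.1590603]
tab front [0.44232296 0.07618787] hook [0.51430358 0.0769602 ]
plate [0.49514236 0.09952454] [0.49441065 0.05433115]
lip [0.42211366 0.10413737] [0.42213019 0.04558028]
[0.56664981 0.20304452]
[0.59306599 0.11456789]
[0.57463177 0.20037295]
```

>>> {"op": "carry_out", "data": {"targets": [[[-0.01, -0.01, 0.3, 0, 0, 0, 1], [-0.02, -0.02, 0.6, 0, 0, 0, 1], [-0.02, -0.02, 0.8, 0, 0, 0, 1], [-0.02, -0.02, 1.0, 0, 0, 0, 1], [-0.02, -0.02, 1.0, 0, 0, 0, 1]]]}}

```text
time_s: 5.75
eef_pos: [0.4633, 0.0763, 0.1593]
orientation: [0.0, 1.0, 0.0, -0.003]
contact_force: [-0.9, -0.1, 0.5]
width: 0.087
grip_force: 0.0
```

>>> {"op": "carry_out", "data": {"targets": [[[0, 0, 0.06, 0, 0, 0, 1], [0, 0, 0.12, 0, 0, 0, 1], [0, 0, 0.12, 0, 0, 0, 0], [0, 0, 0.12, 0, 0, 0, 0], [0, 0, 0.12, 0, 0, 0, 0], [0, 0, 0.12, 0, 0, 0, 0], [0, 0, 0.12, 0, 0, 0, 0], [0, 0, 0.12, 0, 0, 0, 0], [0, 0, 0.12, 0, 0, 0, 0], [0, 0, 0.12, 0, 0, 0, 0], [0, 0, 0.12, 0, 0, 0, 0], [0, 0, 0.12, 0, 0, 0, 0], [0, 0, 0.12, 0, 0, 0, 0], [0, 0, 0.12, 0, 0, 0, 0]]], "newtons": 45}}

```text
time_s: 6.92
eef_pos: [0.4654, 0.0767, 0.1502]
orientation: [0.0, 1.0, 0.0, -0.0]
contact_force: [-0.1, -0.3, 0.1]
width: 0.015
grip_force: 0.0
```

Run:
```python
import cv2
b=cv2.imread('pics/w1.png')[0:165,10:310]
cv2.imwrite('pics/c4.png',cv2.resize(b,(800,440),interpolation=cv2.INTER_CUBIC))
```

```text
(no output)
```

View pics/c4.png

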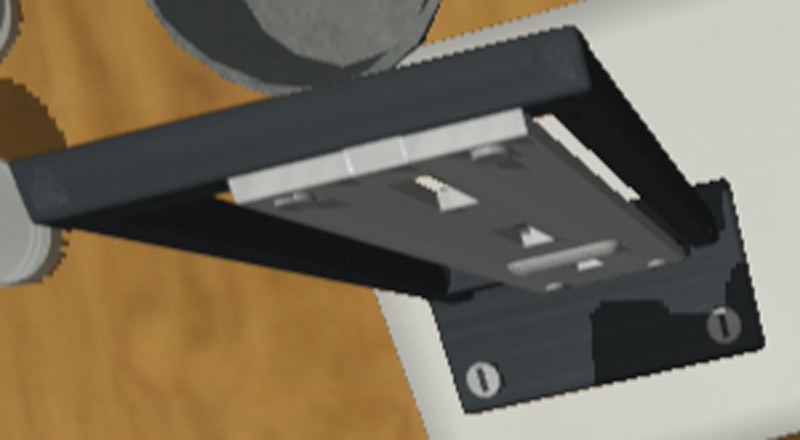

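>>> {"op": "carry_out", "data": {"targets": [[[0, 0, 0, 0, 0, 0, 0], [0, 0, 0, 0, 0, 0, 0], [0, 0, 0, 0, 0, 0, 0], [0, 0, -0.1, 0, 0, 0, 0], [0, 0, -0.3, 0, 0, 0, 0], [0, 0, -0.6, 0, 0, 0, 0], [0, 0, -0.85, 0, 0, 0, 0], [0, 0, -0.85, 0, 0, 0, 0], [0, 0, -0.85, 0, 0, 0, 0]]]}}

```text
time_s: 7.67
eef_pos: [0.4662, 0.077, 0.237]
orientation: [0.0, 1.0, 0.0, 0.002]
contact_force: [0.2, -0.4, -2.1]
width: 0.0118
grip_force: 44.9
```

Run:
```python
from h import *
s=ctrl.read_state(); f=vision.grab_frame("wrist"); print(s["eef_pos"],s["contact_force"])
T=np.array(f["world_from_camera"]); T[:3,3]+=np.array([0.46783,0.07469,0.2628])-s["eef_pos"]; f["world_from_camera"]=T
g=lambda u,v,z: onz(f,(10+u/2.667-.3,v/2.667-.3),z)[:2]
an=lambda d: np.degrees(np.arctan2(d[1],d[0]))
def ln(n,L,r,z):
    a,b=g(*L,z),g(*r,z); y=(a-b)/np.linalg.norm(a-b); print(n,a,b,"len",np.linalg.norm(a-b),"mid",(a+b)/2,"yaw",an([y[1],-y[0]]))
ln("striptop",(238,205),(527,135),.186)
ln("stripbot",(545,292),(685,258),.018)
ln("latch",(510,268),(617,246),.0785)
ln("foot",(467,412),(764,347),.01)
ln("bar",(38,222),(592,92),.19)
for n,p,z in(("slot3",(460,206),.152),("slot2",(537,242),.1),("slot1",(592,267),.048)): print(n,g(*p,z))
```

```text
[0.46623696 0.07695203 0.23695018] [ 0.24369127 -0.38542217 -2.12503604]
striptop [0.57048412 0.17323671] [0.58082431 0.12500162] len 0.04933095075226878 mid [0.57565422 0.14911917] yaw 12.099409905686747
stripbot [0.57157847 0.17211775] [0.58214648 0.12494965] len 0.04833748979556664 mid [0.57686247 0.1485337 ] yaw 12.628559017889842
latch [0.57250061 0.16383074] [0.5780595  0.13436807] len 0.02998250008499184 mid [0.57528005 0.1490994 ] yaw 10.684720218806483
foot [0.53246965 0.20520044] [0.55435444 0.09994376] len 0.10750772958062335 mid [0.54341205 0.1525721 ] yaw 11.74549528507314
bar [0.56731454 0.20348601] [0.58594289 0.11321379] len 0.09217423300372744 mid [0.57662871 0.1583499 ] yaw 11.659752703303623
slot3 [0.57592175 0.14919541]
slot2 [0.57622312 0.14969119]
slot1 [0.57608856 0.14875651]
```

>>> {"op": "carry_out", "data": {"targets": [[[0.12, -0.15, 0, 0, 0, -0.02, 0], [0.25, -0.3, 0, 0, 0, -0.04, 0], [0.37, -0.45, 0.01, 0, 0, -0.0656, 0], [0.5, -0.6, 0.02, 0, 0, -0.0656, 0], [0.5, -0.6, 0.02, 0, 0, -0.0656, 0], [0.5, -0.6, 0.02, 0, 0, -0.0656, 0], [0.5, -0.6, 0.02, 0, 0, -0.0656, 0]]]}}

```text
time_s: 8.3
eef_pos: [0.5143, 0.1361, 0.2318]
orientation: [0.0, 0.995, 0.103, -0.002]
contact_force: [0.5, 0.2, -3.1]
width: 0.0121
grip_force: 44.9
```

```bash
cat > st.py <<'E'
from h import *
s=ctrl.read_state(); r=rot(s["orientation"]).as_matrix(); x=r[:,0]
a=np.radians(11.8); xs=np.array([np.cos(a),np.sin(a)]); ys=np.array([-xs[1],xs[0]])
d=s["eef_pos"][:2]+.0365*x[:2]-[.576,.149]
F=s["contact_force"]
print("t",round(s["time_s"],2),"bracket rel strip mm x %.1f y %.1f z %.1f"%(d@xs*1e3,d@ys*1e3,(s["eef_pos"][2]-.1502)*1e3),"yaw %.2f"%np.degrees(np.arctan2(x[1],x[0])),"tilt",np.round(r[:,2],3),"F",np.round([F[:2]@xs,F[:2]@ys,F[2]],1),"M",np.round(s["moment"],2))
E
python3 st.py
python3 - <<'E'
from h import *
f=vision.grab_frame("scene"); save(f,"s1")
a=cv2.imread('pics/s1.png')[150:330,220:430]; cv2.imwrite('pics/c5.png',cv2.resize(a,(700,600),interpolation=cv2.INTER_CUBIC))
E
```

```text
t 8.3 bracket rel strip mm x -26.5 y 0.1 z 81.6 yaw 11.85 tilt [-0.003 -0.001 -1.   ] F [ 0.5  0.1 -3.1] M [0.03 0.09 0.05]
```

View pics/c5.png

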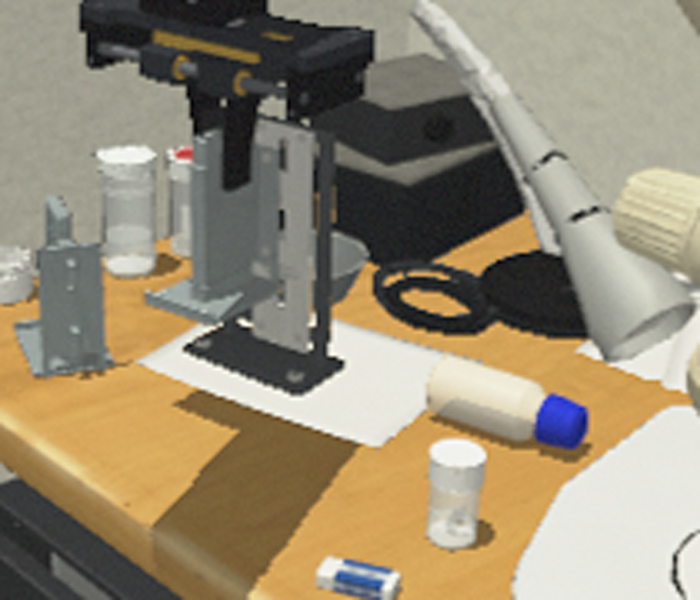

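>>> {"op": "carry_out", "data": {"targets": [[[0, 0, -0.03, 0, 0, 0, 0], [0.03, 0, -0.03, 0, 0, 0, 0], [0.06, 0, -0.03, 0, 0, 0, 0], [0.09, 0, -0.03, 0, 0, 0, 0], [0.11, 0, -0.03, 0, 0, 0, 0], [0.11, 0, -0.03, 0, 0, 0, 0], [0.11, 0, -0.03, 0, 0, 0, 0]]]}}

```text
time_s: 8.93
eef_pos: [0.5262, 0.1391, 0.2361]
orientation: [-0.0, 0.995, 0.103, -0.0]
contact_force: [-0.1, 0.8, -1.6]
width: 0.0118
grip_force: 44.9
```

```bash
python3 st.py; python3 -c "
from h import *
vision.grab_frame('side')"; python3 st.py
```

```text
t 8.93 bracket rel strip mm x -14.3 y 0.5 z 85.9 yaw 11.86 tilt [-0.  0. -1.] F [ 0.1  0.8 -1.6] M [-0.01 -0.02 -0.03]
t 8.98 bracket rel strip mm x -14.4 y 0.6 z 85.9 yaw 11.86 tilt [-0. -0. -1.] F [ 0.  -0.2 -1.8] M [0.02 0.04 0.03]
```

>>> {"op": "carry_out", "data": {"targets": [[[0.01, 0, 0.01, 0, 0, 0, 0], [0.02, 0, 0.01, 0, 0, 0, 0], [0.03, 0, 0.01, 0, 0, 0, 0], [0.04, 0, 0.01, 0, 0, 0, 0], [0.05, 0, 0.01, 0, 0, 0, 0], [0.06, 0, 0.01, 0, 0, 0, 0], [0.06, 0, 0.01, 0, 0, 0, 0], [0.06, 0, 0.01, 0, 0, 0, 0]]]}}

```text
time_s: 9.65
eef_pos: [0.532, 0.1403, 0.2352]
orientation: [0.0, 0.995, 0.103, -0.0]
contact_force: [0.4, -0.1, -2.1]
width: 0.0117
grip_force: 44.9
```

```bash
python3 st.py
```

```text
t 9.65 bracket rel strip mm x -8.3 y 0.5 z 85.0 yaw 11.86 tilt [-0. -0. -1.] F [ 0.4 -0.1 -2.1] M [ 0.06  0.02 -0.  ]
```

No contact yet; continuing in small steps.

>>> {"op": "carry_out", "data": {"targets": [[[0.01, 0, 0, 0, 0, 0, 0], [0.02, 0, 0, 0, 0, 0, 0], [0.03, 0, 0, 0, 0, 0, 0], [0.03, 0, 0, 0, 0, 0, 0]]]}}

```text
time_s: 9.98
eef_pos: [0.5352, 0.1409, 0.2352]
orientation: [-0.0, 0.995, 0.103, 0.0]
contact_force: [0.3, -0.1, -2.2]
width: 0.0115
grip_force: 44.9
```

>>> {"op": "carry_out", "data": {"targets": [[[0.01, 0, 0, 0, 0, 0, 0], [0.02, 0, 0, 0, 0, 0, 0], [0.02, 0, 0, 0, 0, 0, 0]]]}}

```text
time_s: 10.23
eef_pos: [0.5371, 0.1413, 0.2352]
orientation: [-0.0, 0.995, 0.103, 0.0]
contact_force: [0.1, -0.1, -2.6]
width: 0.0117
grip_force: 44.9
```

```bash
python3 st.py
```

```text
t 10.23 bracket rel strip mm x -3.2 y 0.5 z 85.0 yaw 11.86 tilt [ 0.  0. -1.] F [ 0.1 -0.1 -2.6] M [0.04 0.04 0.  ]
```

>>> {"op": "carry_out", "data": {"targets": [[[0.01, 0, 0, 0, 0, 0, 0], [0.02, 0, 0, 0, 0, 0, 0], [0.02, 0, 0, 0, 0, 0, 0]]]}}

```text
time_s: 10.48
eef_pos: [0.5391, 0.1417, 0.2352]
orientation: [-0.0, 0.995, 0.103, 0.0]
contact_force: [0.1, -0.6, -1.3]
width: 0.0117
grip_force: 44.9
```

>>> {"op": "carry_out", "data": {"targets": [[[0.01, 0, 0, 0, 0, 0, 0], [0.02, 0, 0, 0, 0, 0, 0], [0.02, 0, 0, 0, 0, 0, 0]]]}}

```text
time_s: 10.73
eef_pos: [0.541, 0.1421, 0.2352]
orientation: [-0.0, 0.995, 0.103, 0.0]
contact_force: [-0.2, 0.1, -1.2]
width: 0.0115
grip_force: 44.9
```

```bash
python3 st.py
```

```text
t 10.73 bracket rel strip mm x 0.9 y 0.5 z 85.0 yaw 11.85 tilt [ 0.  0. -1.] F [-0.2  0.1 -1.2] M [ 0.03  0.02 -0.01]
```

>>> {"op": "carry_out", "data": {"targets": [[[0.01, 0, 0, 0, 0, 0, 0], [0.015, 0, 0, 0, 0, 0, 0], [0.015, 0, 0, 0, 0, 0, 0]]]}}

```text
time_s: 10.98
eef_pos: [0.5424, 0.1425, 0.2352]
orientation: [-0.0, 0.995, 0.103, 0.0]
contact_force: [-0.1, -0.0, -1.3]
width: 0.0116
grip_force: 44.9
```

>>> {"op": "carry_out", "data": {"targets": [[[0.01, 0, 0, 0, 0, 0, 0], [0.015, 0, 0, 0, 0, 0, 0], [0.015, 0, 0, 0, 0, 0, 0]]]}}

```text
time_s: 11.23
eef_pos: [0.5436, 0.1427, 0.2352]
orientation: [0.0, 0.995, 0.103, -0.0]
contact_force: [-0.8, -0.2, -1.6]
width: 0.0118
grip_force: 44.9
```

```bash
python3 st.py
```

```text
t 11.23 bracket rel strip mm x 3.5 y 0.5 z 85.0 yaw 11.85 tilt [-0.001 -0.    -1.   ] F [-0.8 -0.  -1.6] M [-0.05  0.23  0.01]
```

>>> {"op": "carry_out", "data": {"targets": [[[-0.005, 0.01, 0, 0, 0, 0, 0], [-0.005, 0.02, 0, 0, 0, 0, 0], [-0.005, 0.02, 0, 0, 0, 0, 0]]]}}

```text
time_s: 11.48
eef_pos: [0.5438, 0.1404, 0.2353]
orientation: [0.0, 0.995, 0.103, 0.0]
contact_force: [-0.6, -0.2, -1.7]
width: 0.0117
grip_force: 44.9
```

```bash
python3 st.py
```

```text
t 11.48 bracket rel strip mm x 3.2 y -1.8 z 85.1 yaw 11.84 tilt [ 0. -0. -1.] F [-0.6 -0.1 -1.7] M [-0.01  0.    0.07]
```

>>> {"op": "carry_out", "data": {"targets": [[[0, -0.01, 0, 0, 0, 0, 0], [0, -0.02, 0, 0, 0, 0, 0], [0, -0.03, 0, 0, 0, 0, 0], [0, -0.04, 0, 0, 0, 0, 0], [0, -0.04, 0, 0, 0, 0, 0]]]}}

```text
time_s: 11.9
eef_pos: [0.5432, 0.1433, 0.2352]
orientation: [0.001, 0.995, 0.103, 0.0]
contact_force: [0.5, -4.4, -0.8]
width: 0.0119
grip_force: 45.0
```

```bash
python3 st.py
```

```text
t 11.9 bracket rel strip mm x 3.2 y 1.1 z 85.0 yaw 11.79 tilt [ 0.    -0.002 -1.   ] F [-0.4 -4.4 -0.8] M [-0.93 -0.12 -0.17]
```

>>> {"op": "carry_out", "data": {"targets": [[[0, 0.015, 0, 0, 0, 0, 0], [0, 0.03, 0, 0, 0, 0, 0], [0, 0.03, 0, 0, 0, 0, 0], [0, 0.03, 0, 0, 0, 0, 0], [0, 0.03, 0, 0, 0, 0, 0]]], "newtons": 60}}

```text
time_s: 12.32
eef_pos: [0.5433, 0.1423, 0.2352]
orientation: [-0.0, 0.995, 0.104, -0.0]
contact_force: [0.2, 0.6, -2.0]
width: 0.0117
grip_force: 59.9
```

```bash
python3 st.py
```

```text
t 12.32 bracket rel strip mm x 3.1 y 0.2 z 85.0 yaw 11.90 tilt [-0.     0.001 -1.   ] F [ 0.3  0.6 -2. ] M [ 0.02  0.01 -0.02]
```

>>> {"op": "carry_out", "data": {"targets": [[[0, 0, 0.01, 0, 0, 0, 0], [0, 0, 0.02, 0, 0, 0, 0], [0, 0, 0.03, 0, 0, 0, 0], [0, 0, 0.03, 0, 0, 0, 0]]]}}

```text
time_s: 12.65
eef_pos: [0.5433, 0.1417, 0.2319]
orientation: [0.0, 0.995, 0.103, -0.0]
contact_force: [-0.8, 0.8, -2.0]
width: 0.0117
grip_force: 59.9
```

```bash
python3 st.py
```

```text
t 12.65 bracket rel strip mm x 3.0 y -0.4 z 81.7 yaw 11.86 tilt [-0.001 -0.    -1.   ] F [-0.6  0.9 -2. ] M [-0.01  0.03 -0.01]
```

>>> {"op": "carry_out", "data": {"targets": [[[0, 0, 0.01, 0, 0, 0, 0], [0, 0, 0.02, 0, 0, 0, 0], [0, 0, 0.02, 0, 0, 0, 0]]]}}

```text
time_s: 12.9
eef_pos: [0.5431, 0.1417, 0.2304]
orientation: [0.0, 0.995, 0.103, -0.001]
contact_force: [-1.8, -0.5, 2.0]
width: 0.0115
grip_force: 59.9
```

>>> {"op": "carry_out", "data": {"targets": [[[0, 0, 0.01, 0, 0, 0, 0], [0, 0, 0.02, 0, 0, 0, 0], [0, 0, 0.02, 0, 0, 0, 0]]]}}

```text
time_s: 13.15
eef_pos: [0.5428, 0.1416, 0.2278]
orientation: [0.0, 0.995, 0.103, -0.001]
contact_force: [-3.6, -0.2, 0.7]
width: 0.0114
grip_force: 59.9
```

```bash
python3 st.py
```

```text
t 13.15 bracket rel strip mm x 2.5 y -0.4 z 77.6 yaw 11.86 tilt [-0.002 -0.    -1.   ] F [-3.5  0.6  0.7] M [-0.14  1.11 -0.01]
```

>>> {"op": "carry_out", "data": {"targets": [[[0, 0, 0.01, 0, 0, 0, 0], [0, 0, 0.02, 0, 0, 0, 0], [0, 0, 0.02, 0, 0, 0, 0]]]}}

```text
time_s: 13.4
eef_pos: [0.5429, 0.1415, 0.2253]
orientation: [0.0, 0.995, 0.103, -0.001]
contact_force: [-3.6, -0.2, -2.1]
width: 0.0117
grip_force: 59.9
```

>>> {"op": "carry_out", "data": {"targets": [[[0, 0, 0.01, 0, 0, 0, 0], [0, 0, 0.02, 0, 0, 0, 0], [0, 0, 0.02, 0, 0, 0, 0]]]}}

```text
time_s: 13.65
eef_pos: [0.543, 0.1414, 0.2233]
orientation: [0.0, 0.995, 0.103, -0.001]
contact_force: [-4.1, -0.6, -5.3]
width: 0.0118
grip_force: 59.9
```

```bash
python3 st.py
```

```text
t 13.65 bracket rel strip mm x 2.6 y -0.6 z 73.1 yaw 11.85 tilt [-0.002 -0.    -1.   ] F [-4.2  0.2 -5.3] M [-0.17  1.11  0.04]
```

>>> {"op": "carry_out", "data": {"targets": [[[0, 0, 0.01, 0, 0, 0, 0], [0, 0, 0.02, 0, 0, 0, 0], [0, 0, 0.02, 0, 0, 0, 0]]]}}

```text
time_s: 13.9
eef_pos: [0.5436, 0.1415, 0.2217]
orientation: [-0.0, 0.995, 0.103, 0.0]
contact_force: [-2.9, -0.7, -6.2]
width: 0.0113
grip_force: 59.9
```

>>> {"op": "carry_out", "data": {"targets": [[[0, 0, 0.01, 0, 0, 0, 0], [0, 0, 0.015, 0, 0, 0, 0], [0, 0, 0.015, 0, 0, 0, 0]]]}}

```text
time_s: 14.15
eef_pos: [0.5439, 0.1417, 0.221]
orientation: [0.0, 0.995, 0.103, 0.001]
contact_force: [-2.3, -0.6, -2.7]
width: 0.0116
grip_force: 59.9
```

```bash
python3 st.py
```

```text
t 14.15 bracket rel strip mm x 3.6 y -0.6 z 70.8 yaw 11.85 tilt [ 0.001  0.    -1.   ] F [-2.4 -0.1 -2.7] M [-0.1   0.7  -0.02]
```

>>> {"op": "carry_out", "data": {"targets": [[[0, 0, 0.01, 0, 0, 0, 0], [0, 0, 0.02, 0, 0, 0, 0], [0, 0, 0.02, 0, 0, 0, 0]]]}}

```text
time_s: 14.4
eef_pos: [0.5439, 0.1418, 0.2195]
orientation: [0.0, 0.995, 0.103, 0.001]
contact_force: [-3.7, -1.9, 2.5]
width: 0.0117
grip_force: 59.9
```

```bash
python3 st.py
```

```text
t 14.4 bracket rel strip mm x 3.6 y -0.4 z 69.3 yaw 11.86 tilt [ 0.001 -0.    -1.   ] F [-4.  -1.1  2.5] M [-0.27  1.01 -0.09]
```

>>> {"op": "carry_out", "data": {"targets": [[[0, 0, 0.01, 0, 0, 0, 0], [0, 0, 0.015, 0, 0, 0, 0], [0, 0, 0.015, 0, 0, 0, 0]]]}}

```text
time_s: 14.65
eef_pos: [0.5439, 0.1419, 0.2194]
orientation: [0.0, 0.995, 0.103, 0.001]
contact_force: [-7.1, -1.7, 11.1]
width: 0.0114
grip_force: 59.9
```

```bash
python3 st.py
```

```text
t 14.65 bracket rel strip mm x 3.6 y -0.3 z 69.2 yaw 11.85 tilt [ 0.001 -0.001 -1.   ] F [-7.3 -0.2 11.1] M [-0.44  1.78 -0.07]
```

>>> {"op": "carry_out", "data": {"targets": [[[0, 0, -0.01, 0, 0, 0, 0], [0, 0, -0.02, 0, 0, 0, 0], [0, 0, -0.02, 0, 0, 0, 0]]]}}

```text
time_s: 14.9
eef_pos: [0.5438, 0.1418, 0.2195]
orientation: [-0.0, 0.995, 0.103, 0.001]
contact_force: [-2.9, -0.9, 2.7]
width: 0.0111
grip_force: 59.9
```

```bash
python3 st.py
```

```text
t 14.9 bracket rel strip mm x 3.5 y -0.5 z 69.3 yaw 11.86 tilt [ 0.001  0.    -1.   ] F [-3.1 -0.3  2.7] M [-0.16  0.84 -0.01]
```

>>> {"op": "carry_out", "data": {"targets": [[[0, 0, 0, 0, 0, 0, 0.3], [0, 0, 0, 0, 0, 0, 0.4], [0, 0, 0, 0, 0, 0, 0.4], [0, 0, 0, 0, 0, 0, 0.4], [0, 0, 0, 0, 0, 0, 0.4], [0, 0, 0, 0, 0, 0, 0.4]]]}}

```text
time_s: 15.4
eef_pos: [0.5437, 0.1417, 0.2192]
orientation: [-0.0, 0.995, 0.103, 0.0]
contact_force: [0.0, -0.4, 0.5]
width: 0.0341
grip_force: 0.0
```

```bash
python3 st.py
python3 - <<'E'
from h import *
f=vision.grab_frame("scene"); save(f,"s2")
a=cv2.imread('pics/s2.png')[150:290,230:350]; cv2.imwrite('pics/c6.png',cv2.resize(a,(514,600),interpolation=cv2.INTER_CUBIC))
E
```

```text
t 15.4 bracket rel strip mm x 3.3 y -0.5 z 69.0 yaw 11.86 tilt [ 0.  0. -1.] F [-0.1 -0.4  0.5] M [ 0.01 -0.06 -0.05]
```

View pics/c6.png

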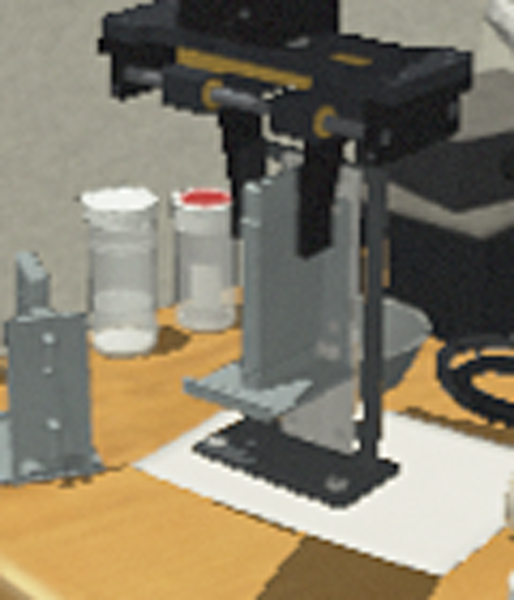

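>>> {"op": "carry_out", "data": {"targets": [[[0, 0, -0.1, 0, 0, 0, 0.5], [0, 0, -0.3, 0, 0, 0, 0.5], [0, 0, -0.6, 0, 0, 0, 0.5], [0, 0, -1, 0, 0, 0, 0.5], [0, 0, -1, 0, 0, 0, 0.5]]]}}

```text
time_s: 15.87
eef_pos: [0.5462, 0.1433, 0.3276]
orientation: [-0.0, 0.995, 0.103, 0.006]
contact_force: [1.0, 1.6, 1.8]
width: 0.0431
grip_force: 0.0
```

Run:
```python
from h import *
p={}
for c in("scene","side"):
    f=vision.grab_frame(c)
    for l in("bracket","tab","home_mark"):
        for r in spotter.place_of(l,c)[:2]: p.setdefault((l,c),[]).append(np.round(onz(f,r["centre"],.17 if l=="tab" else .07)[:2],3))
    if c=="scene": save(f,"s3")
print(p)
a=cv2.imread('pics/s3.png')[150:290,230:350]; cv2.imwrite('pics/c7.png',cv2.resize(a,(514,600),interpolation=cv2.INTER_CUBIC))
```

```text
{('bracket', 'scene'): [array([0.383, 0.116]), array([0.568, 0.14 ])], ('tab', 'scene'): [array([0.375, 0.118]), array([0.541, 0.147])], ('home_mark', 'scene'): [array([0.573, 0.159])], ('bracket', 'side'): [array([0.443, 0.085]), array([0.575, 0.156])], ('tab', 'side'): [array([0.54 , 0.143]), array([0.461, 0.112])], ('home_mark', 'side'): [array([0.576, 0.166])]}
```

View pics/c7.png

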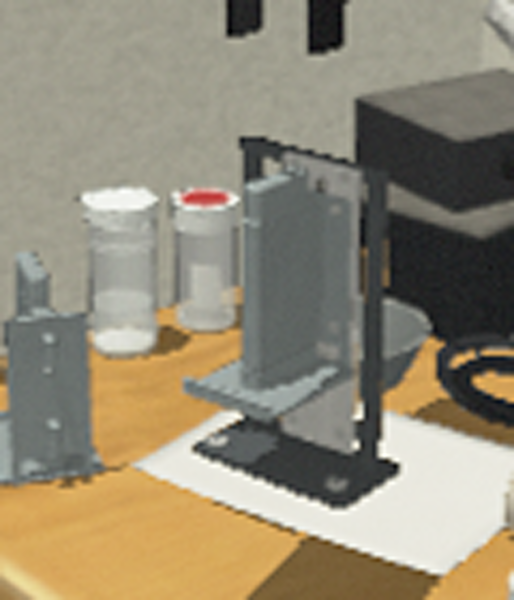

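The bracket hangs level and flush on the strip, with the gripper clear (tab about crop pixel 265,185; ledge about 265,395). Handing in.

```bash
python3 -c "
from cell import ctrl
print(ctrl.finish_job())"
```

```text
the job is handed in; nothing more can be done
None
```

I hung the bracket on the top two slots, pressed it down with about 11–13 N until it stopped at roughly 69 mm (home is 70 mm), and handed the job in; the camera shows it hanging level on its own, but I inferred the latch snapping out from the forces and height, not from seeing it.

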